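# Slide the cable-hole cover into its recess

## Task

The cover of the desk riser's cable hole lies loose on the riser. Without picking it up, push it across the riser with the fingertips until it drops into its round recess, and see that it lies flat and flush there. Leave the coaster and the other desk things where they are, and finish clear of everything.

Things in the scene. Friction and masses are not known exactly. Their poses are not given: they have to be found in the camera images.
- cover_center (a point): centre (half-way up) of the loose cover: a plain flat black plastic disc, 60 mm in diameter, 8 mm thick, about 30 g, with a fine ring on top. It lies on the riser left or right of the recess, its centre about 90 to 140 mm from the recess's centre. z points out of its top face. It slides freely under a light push
- recess (a point): centre of the mouth of the recess, level with the riser's top: a round blind hole 64 mm in diameter and 8 mm deep, with a flat grey floor and a flush black ring round its edge (4 mm wide, look only), in the middle of the riser's top. Axes as the riser's. The cover tips in when its centre is within about 10 mm of the recess's, and may hang with its trailing edge on the rim until pushed on or pressed down
- riser: fixed grey laminate desk riser (low bench on two end panels), 220 mm along its x, 440 mm along its y; its flat top is 60 mm above the desk. Origin on the desk under the middle of the riser, which is also under the recess; z up
- coaster: loose round black rubber drinks coaster with a cork inlay, 84 mm in diameter, 7 mm thick, lying on the riser on the other side of the recess from the cover (the two may be either way round); too big for the recess. Origin at the centre of its underside. To be left alone
- stamp: loose turned wooden hand stamp standing on the desk just behind the riser (away from the robot), 38 mm in diameter at the foot, 74 mm high. Origin at the centre of its underside. To be left alone
- pencup: loose grey plastic pen cup with pens, 72 mm in diameter, 85 mm high (pens to 135 mm), standing on the desk behind the riser. Origin at the centre of its underside. To be left alone
- stapler: loose black stapler on the desk behind the riser, 130 mm along its y, 36 mm along its x, 38 mm high. Origin at the centre of its underside. To be left alone
There are look-alikes about, which are no part of the job. Leave any turquoise look-alike of the part that bears cover_center alone.

How it is judged:
At the end, for the whole second after the job is handed in: the cover lies at rest in the recess, right way up: within 4 mm of its centre, level within 0.06 rad, flush with the riser's top within 1.8 mm (horizontal distance between cover_center and recess below 0.004 m and z of cover_center in the frame of riser between 0.0542 and 0.0578 m and angle between cover_center's own z axis and vertical below 0.06 rad and linear speed of cover below 0.01 m/s); the robot touches nothing.
It fails at once if the cover is picked up (its centre rises more than 10 mm above where it lay) (z of cover_center in the frame of riser above 0.074 m).
It fails at once if the cover is pushed off the riser (z of cover_center in the frame of riser below 0.045 m).
It fails at once if the coaster is shoved or knocked over (more than 25 mm) (distance of coaster from where it was at the start of the episode above 0.025 m).
It fails at once if the stamp, pen cup or stapler is shoved or knocked over (more than 25 mm) (distance of any of stamp, pencup, stapler from where it was at the start of the episode above 0.025 m).
It also fails if it takes over 51 s, if anything falls off the work surface, if the arm or the gripper's body presses on something with over 40 N, if the wrist force passes 120 N, or if a joint passes its speed limit or range.

## Robot

A 6-joint arm with a two-finger parallel gripper is mounted at the origin on the work surface. World frame = base frame: x ahead of the robot, y to its left, z up, the work surface at z = 0. Lengths are in m, angles in rad, forces in N, time in s.
With the tool pointing down it reaches from about 0.225 to 0.875 m from the base axis. Payload 3.4 kg.
Tool frame: the origin (TCP) lies between the finger pads; the fingertips stand 8 mm ahead of it and the grasp point (between the pads) lies 11 mm behind it; z points along the fingers, y is the line along which they close (so a half turn about z gives the same grasp; the last joint's range is limited). The gripper opens to 85 mm and grips with 20 to 120 N. Pads are 22 mm wide; open, the fingers measure 114 mm over their backs; the gripper's body (76 mm by 85 mm) begins 54 mm behind the grasp point. The pads swing forward as they close: fully open they stand 13 mm farther back than shut.
Start: joints at [0.981, 0.276, 1.505, -0, 1.361, -0.121], TCP at [0.26, 0.513, 0.239] pointing down, gripper open.
Joint ranges: [-2.89, 2.89], [-0.75, 2.08], [0.22, 2.7], [-1.18, 4.32], [0.11, 2.71], [-2.7, 2.7]. Speed limits (rad/s): [2.57, 2.57, 3.14, 3.14, 3.14, 3.14].

## Interface

Orientations are given as a unit quaternion [w, x, y, z].
In Python, from rig import manip gives the robot as it stands.
- The arm moves only by the tool move_arm, never from a script. Its argument "deltas" is a list that holds one entry, the list of rows, each a list of 5 numbers: the shift along the tool's x, y, z normalised to -1 to 1, where 1 is 80 cm, then the turn about the tool's z normalised to -1 to 1, where 1 is 120 degrees, then the closure, from -1 (fully open) to 1 (shut). In form: [[[tx, ty, tz, twist, grip], ...]]. A call has 1 to 12 rows; each row is the pose to reach, as a shift and turn from the pose commanded when the call began, along the tool's axes at that moment; what a row does not reach only later rows make up. A row lasts 1/10 s, in which the tool goes at most 50 mm and 8.59 degrees, less where a joint would pass 70% of its speed; a pose out of reach is approached as far as the arm can. A call with a number of a shift or a turn outside -1 to 1 is refused whole. A call with a gripper value outside its range is refused whole. The fingers move at their own pace and stop on an object; "squeeze" is the grip in N (left out, the last holds). Time passes only in rows, so rows that repeat a pose let the fingers close. It gives the time, the measured TCP pose, the force, the opening and the grip force at its end, in the units of the state.
- manip.get_state(): the state, without advancing time (a new reading comes with each control period).
- manip.get_image(name): name is "side" or "top"; returns the picture (480x640x3 uint8, red, green, blue); there is no depth.
- manip.camera_params(name): a dict with "fx", "fy", "cx", "cy" (pixels), "dist" ([k1, k2, p1, p2, k3] as OpenCV has them; the pictures are not rectified), "R" (3x3) and "t" (3): a world point X has camera coordinates R X + t. Camera axes: x right, y down, z forward; pixel columns grow to the right and rows downward; lengths in m; the calibration is good to about 2 mm. A picture is of the moment at which its call begins. camera_params takes no time and is no camera call.
- manip.sign_off(): hands the job in; it is judged then, once.
The state is a dict: "clock": time; "qpos": joint angles; "qd": joint speeds; "effort": joint torques, N m; "position": TCP position; "ee_rot": TCP orientation; "contact_force": force on the tool from outside, world axes, zero at the start; "moment": the same for the moment, N m; "width": finger opening in m; "gripper_force": force on a finger pad.
Only numpy, scipy, OpenCV 4.12 (cv2) and the standard library are available. Lean on these libraries where they do the work, as an engineer would, in place of code of your own. Each camera call takes 0.05 s, during which the arm holds its last target. There are 200 camera calls.

## Working session

There is one attempt and no reset: what is moved stays moved. The work goes in short steps, Python scripts to look and compute and a tool call to move; the robot and the scene stay as the last step left them, time stands still between calls to the robot, and variables do not carry over. Pictures are saved under pics/ and viewed, at most 10 in all, crops included, and the job is handed in when it is done.

Besides the shell and the picture viewer there is one more tool, called by a JSON object that holds its "fn" and its "kwargs". move_arm: Moves the arm, as the interface text tells. Scaled input: -1 to 1 covers 80 cm each way for a shift and 120 degrees each way for a turn. Its arguments: {"type":"object","properties":{"deltas":{"type":"array","items":{"type":"array","items":{"type":"array","items":{"type":"number","minimum":-1,"maximum":1}}}},"squeeze":{"type":"number"}},"required":["deltas"]}

```bash
mkdir -p pics; cat > h.py <<'E'
import numpy as np, cv2
from rig import manip
def ray(name,uv,z):
    c=manip.camera_params(name);K=np.array([[c['fx'],0,c['cx']],[0,c['fy'],c['cy']],[0,0,1]])
    p=cv2.undistortPoints(np.array(uv,float).reshape(-1,1,2),K,np.array(c['dist'],float)).reshape(-1,2)
    R=np.array(c['R']);t=np.array(c['t']);o=-R.T@t
    d=np.c_[p,np.ones(len(p))]@R
    return o+d*((z-o[2])/d[:,2])[:,None]
def snap(name,f):
    im=manip.get_image(name);cv2.imwrite('pics/'+f,im[:,:,::-1]);return im
E
python3 - <<'E'
from h import *
for n in('top','side'):
    snap(n,n+'0.png');c=manip.camera_params(n);print(n,-np.array(c['R']).T@c['t'],c['fx'])
s=manip.get_state();print(s['clock'],s['position'],s['ee_rot'],s['width'])
E
```

```text
top [0.4649974  0.08879346 0.9892013 ] 461.03513360243807
side [0.416062   0.65586963 0.53801938] 458.0831189251163
0.1 [0.25954059 0.51256499 0.23852551] [-2.95581379e-04  2.32274711e-01  9.72649857e-01 -7.91627790e-04] 0.08551219551725504
```

View pics/top0.png

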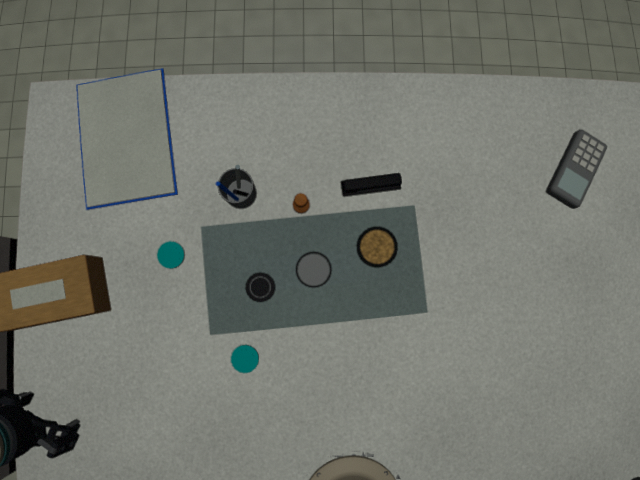

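View pics/side0.png

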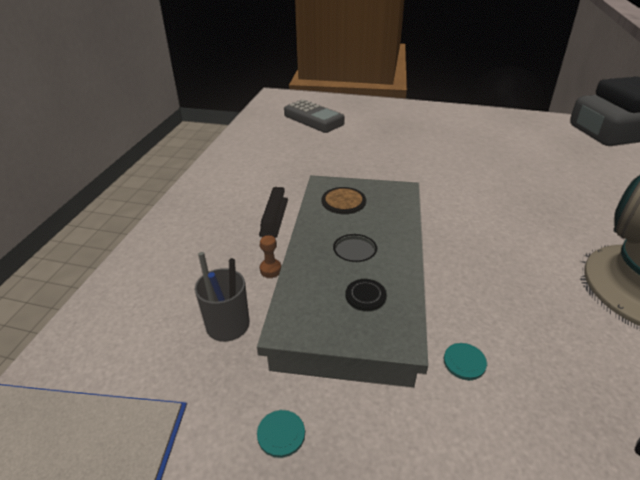

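The top view shows the cover at (260,287), the recess at (313,269), the coaster at (377,246) and the stamp at (301,203). The side view has the cover at (366,294) and the recess at (355,248). Next I'll measure them.

```bash
cat >> h.py <<'E'
def blobs(name,im,uv0,r,z,thr=45):
    g=cv2.cvtColor(im,cv2.COLOR_RGB2GRAY);x,y=uv0
    m=np.zeros_like(g);cv2.circle(m,(x,y),r,255,-1)
    b=cv2.bitwise_and(((g<thr)*255).astype(np.uint8),m)
    cs,_=cv2.findContours(b,cv2.RETR_EXTERNAL,cv2.CHAIN_APPROX_NONE)
    c=max(cs,key=cv2.contourArea);P=ray(name,c.reshape(-1,2),z)[:,:2].astype(np.float32)
    (cx,cy),rr=cv2.minEnclosingCircle(P);return np.round([cx,cy,2*rr,P[:,0].mean(),P[:,1].mean()],4)
E
python3 - <<'E'
from h import *
t=cv2.imread('pics/top0.png')[:,:,::-1].copy();s=cv2.imread('pics/side0.png')[:,:,::-1].copy()
for th in(35,45,55):
  print(th,'cover',blobs('top',t,(260,287),22,.067,th),blobs('side',s,(366,294),28,.067,th))
  print('recess',blobs('top',t,(313,269),24,.06,th),blobs('side',s,(355,248),28,.06,th))
print('coaster',blobs('top',t,(377,246),26,.067))
print('riser',ray('top',[(202,227),(415,206),(427,312),(210,334)],.06))
print('stamp base/pen', ray('top',[(301,210)],0),ray('top',[(100,258),(110,310)],.1))
E
```

```text
35 cover [0.4634 0.1855 0.0578 0.4632 0.1853] [0.4653 0.1893 0.0624 0.4646 0.1898]
recess [0.5186 0.0759 0.0553 0.5281 0.0749] [4.701e-01 9.620e-02 2.000e-04 4.701e-01 9.620e-02]
45 cover [0.4636 0.1858 0.0592 0.4636 0.1856] [0.4644 0.189  0.0636 0.4645 0.1896]
recess [0.4983 0.0788 0.0719 0.4982 0.0787] [0.5157 0.0838 0.0595 0.5257 0.0887]
55 cover [0.4636 0.1854 0.0604 0.4634 0.1853] [0.4642 0.1891 0.0648 0.4645 0.1896]
recess [0.4984 0.0785 0.0731 0.4982 0.0787] [0.4996 0.0795 0.0726 0.4997 0.0804]
coaster [ 0.5422 -0.0496  0.0834  0.5421 -0.0495]
riser [[ 0.58569842  0.30507789  0.06      ]
 [ 0.62574833 -0.13181609  0.06      ]
 [ 0.40940148 -0.15004949  0.06      ]
 [ 0.36957702  0.28664172  0.06      ]]
stamp base/pen [[0.62881953 0.10340978 0.        ]] [[0.52080479 0.50047058 0.1       ]
 [0.41881157 0.4771629  0.1       ]]
```

```bash
cat >> h.py <<'E'
from scipy.spatial.transform import Rotation as Ro
def st():
    s=manip.get_state();q=s['ee_rot'];R=Ro.from_quat([q[1],q[2],q[3],q[0]]);return s,R
def delta(X,ang=None):
    s,R=st();M=R.as_matrix();v=M.T@(np.array(X)-s['position'])/.8
    tw=0 if ang is None else -((ang-np.degrees(np.arctan2(M[1,0],M[0,0]))+180)%360-180)/120
    print(np.round(v,4),round(tw,4))
E
python3 -c "
from h import *
C=np.array([.464,.1865]);Q=np.array([.4983,.0785]);d=(Q-C)/np.linalg.norm(Q-C);print(d,np.linalg.norm(Q-C))
delta([*(C-.062*d),.12],np.degrees(np.arctan2(-d[1],-d[0])))"
```

```text
[ 0.30269366 -0.9530879 ] 0.11331588591190557
[-0.3579 -0.1926  0.1484] 0.3793
```

{"fn": "move_arm", "kwargs": {"deltas": [[[-0.358,-0.193,0.05,0.379,0.06],[-0.358,-0.193,0.05,0.379,0.06],[-0.358,-0.193,0.05,0.379,0.06],[-0.358,-0.193,0.05,0.379,0.06],[-0.358,-0.193,0.1,0.379,0.06],[-0.358,-0.193,0.148,0.379,0.06],[-0.358,-0.193,0.148,0.379,0.06],[-0.358,-0.193,0.148,0.379,0.06],[-0.358,-0.193,0.148,0.379,0.06],[-0.358,-0.193,0.148,0.379,0.06],[-0.358,-0.193,0.148,0.379,0.06]]], "squeeze": 20}}

```text
clock: 1.2
position: [0.4458, 0.2473, 0.1222]
ee_rot: [0.0, 0.59, 0.808, 0.001]
contact_force: [-0.6, 0.1, -0.5]
width: 0.0401
gripper_force: 0.0
```

```bash
python3 -c "
from h import *
a=snap('top','t1.png');b=snap('side','s1.png');s,R=st();print(s['position'],s['contact_force'],s['width'],s['clock']);print(R.as_matrix())
o=np.hstack([a[180:400,150:450],b[100:400,180:480][:220]]);cv2.imwrite('pics/v1.png',np.hstack([a[120:420,150:500],b[80:380,180:530]])[:,:,::-1])"
```

```text
[0.44563738 0.24718792 0.12210977] [-0.59501574  0.76498654 -0.11734232] 0.040251498577491315 1.3
[[-3.05128744e-01  9.52308608e-01  2.18275783e-03]
 [ 9.52310996e-01  3.05126787e-01  1.18777515e-03]
 [ 4.65110612e-04  2.44108863e-03 -9.99996912e-01]]
```

View pics/v1.png

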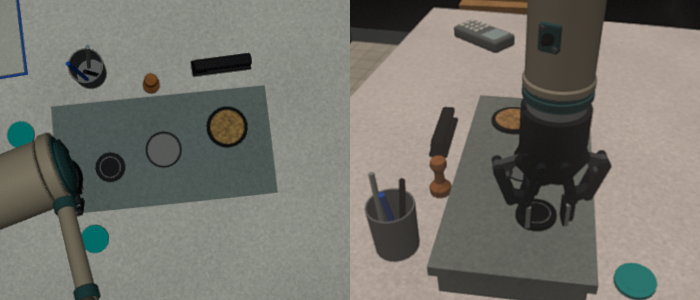

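The gripper straddles the cover's line, behind it and clear. I'll descend to probe the riser's surface.

{"fn": "move_arm", "kwargs": {"deltas": [[[0,0,0.03,0,0.06],[0,0,0.053,0,0.06],[0,0,0.058,0,0.06],[0,0,0.061,0,0.06],[0,0,0.061,0,0.06]]]}}

```text
clock: 1.8
position: [0.4459, 0.2464, 0.0728]
ee_rot: [0.0, 0.59, 0.807, 0.001]
contact_force: [-0.4, 0.2, -0.0]
width: 0.0403
gripper_force: 0.0
```

{"fn": "move_arm", "kwargs": {"deltas": [[[0,0,0.0025,0,0.06],[0,0,0.0025,0,0.06],[0,0,0.0025,0,0.06]]]}}

```text
clock: 2.1
position: [0.4458, 0.2459, 0.0705]
ee_rot: [0.0, 0.59, 0.807, 0.0]
contact_force: [0.7, -0.6, -1.0]
width: 0.0404
gripper_force: 0.0
```

{"fn": "move_arm", "kwargs": {"deltas": [[[0,0,0.002,0,0.06],[0,0,0.002,0,0.06],[0,0,0.002,0,0.06]]]}}

```text
clock: 2.4
position: [0.4455, 0.2458, 0.0685]
ee_rot: [-0.0, 0.59, 0.807, 0.0]
contact_force: [0.4, 0.0, 1.0]
width: 0.0403
gripper_force: 0.0
```

{"fn": "move_arm", "kwargs": {"deltas": [[[0,0,0.002,0,0.06],[0,0,0.002,0,0.06],[0,0,0.002,0,0.06]]]}}

```text
clock: 2.7
position: [0.4455, 0.2458, 0.0668]
ee_rot: [-0.0, 0.59, 0.807, -0.0]
contact_force: [0.4, -0.2, -0.0]
width: 0.0398
gripper_force: 0.0
```

{"fn": "move_arm", "kwargs": {"deltas": [[[0,0,0.002,0,0.06],[0,0,0.002,0,0.06],[0,0,0.002,0,0.06]]]}}

```text
clock: 3.0
position: [0.4457, 0.2459, 0.0665]
ee_rot: [0.0, 0.59, 0.807, 0.0]
contact_force: [-1.3, -0.5, 8.9]
width: 0.0402
gripper_force: 4.5
```

{"fn": "move_arm", "kwargs": {"deltas": [[[0,0,0.002,0,0.06],[0,0,0.002,0,0.06],[0,0,0.002,0,0.06]]]}}

```text
clock: 3.3
position: [0.4457, 0.2459, 0.0664]
ee_rot: [0.0, 0.59, 0.807, 0.001]
contact_force: [-4.9, -2.0, 20.2]
width: 0.0404
gripper_force: 10.2
```

Contact with the riser comes at TCP z ≈ 0.0665. I'll back off 3 mm above it and push forward.

{"fn": "move_arm", "kwargs": {"deltas": [[[0,0,-0.0075,0,0.06],[-0.015,0,-0.0075,0,0.06],[-0.03,0,-0.0075,0,0.06],[-0.04,0,-0.0075,0,0.06],[-0.05,0,-0.0075,0,0.06],[-0.06,0,-0.0075,0,0.06],[-0.07,0,-0.0075,0,0.06],[-0.08,0,-0.0075,0,0.06],[-0.09,0,-0.0075,0,0.06],[-0.1,0,-0.0075,0,0.06],[-0.11,0,-0.0075,0,0.06],[-0.12,0,-0.0075,0,0.06]]]}}

```text
clock: 4.5
position: [0.4749, 0.1538, 0.0697]
ee_rot: [0.0, 0.59, 0.807, 0.0]
contact_force: [-0.5, 0.4, 0.1]
width: 0.0404
gripper_force: 0.1
```

{"fn": "move_arm", "kwargs": {"deltas": [[[-0.008,0,0,0,0.06],[-0.016,0,0,0,0.06],[-0.022,0,0,0,0.06],[-0.026,0,0,0,0.06],[-0.026,0,0,0,0.06]]]}}

```text
clock: 5.0
position: [0.4812, 0.1343, 0.0697]
ee_rot: [0.0, 0.59, 0.807, 0.0]
contact_force: [0.2, 0.2, -0.8]
width: 0.0401
gripper_force: 0.0
```

```bash
python3 -c "
from h import *
a=snap('top','t2.png');b=snap('side','s2.png');s,R=st();print(s['position'],s['contact_force'],s['width'],s['clock'])
A=cv2.resize(a[220:320,220:350],None,fx=3,fy=3);B=cv2.resize(b[200:350,290:460],None,fx=2,fy=2);cv2.imwrite('pics/v2.png',np.hstack([A,B])[:,:,::-1])"
```

```text
[0.48094984 0.13461653 0.06968726] [0.11160768 0.70461671 0.45977217] 0.04014298684444708 5.1
```

View pics/v2.png

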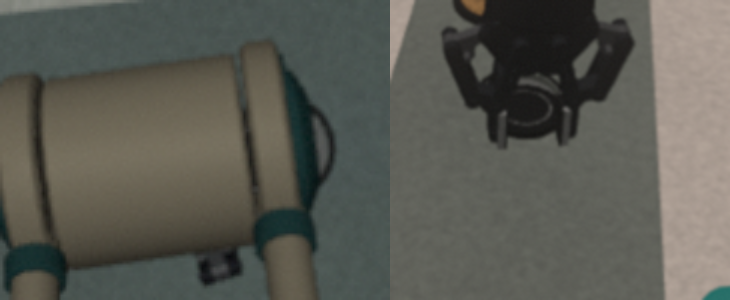

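The side view shows the cover cradled between the two fingertips, its centre near (360,253), with about 25 mm left to the recess. I'll push on slowly.

{"fn": "move_arm", "kwargs": {"deltas": [[[-0.006,0,0,0,0.06],[-0.012,0,0,0,0.06],[-0.017,0,0,0,0.06],[-0.021,0,0,0,0.06],[-0.025,0,0,0,0.06],[-0.028,0,0,0,0.06],[-0.031,0,0,0,0.06],[-0.033,0,0,0,0.06],[-0.033,0,0,0,0.06]]]}}

```text
clock: 6.0
position: [0.4891, 0.1092, 0.0697]
ee_rot: [0.0, 0.59, 0.807, 0.0]
contact_force: [-0.5, 0.4, 0.4]
width: 0.0398
gripper_force: 0.0
```

```bash
python3 -c "
from h import *
b=snap('side','s3.png');s,R=st();print(s['position'],s['contact_force'],s['width'],s['clock'])
B=cv2.resize(b[180:330,280:460],None,fx=4,fy=4);cv2.imwrite('pics/v3.png',B[:,:,::-1])"
```

```text
[0.48906137 0.10932304 0.06970671] [-0.28989968 -0.20094816 -0.24262183] 0.04018850308906837 6.05
```

View pics/v3.png

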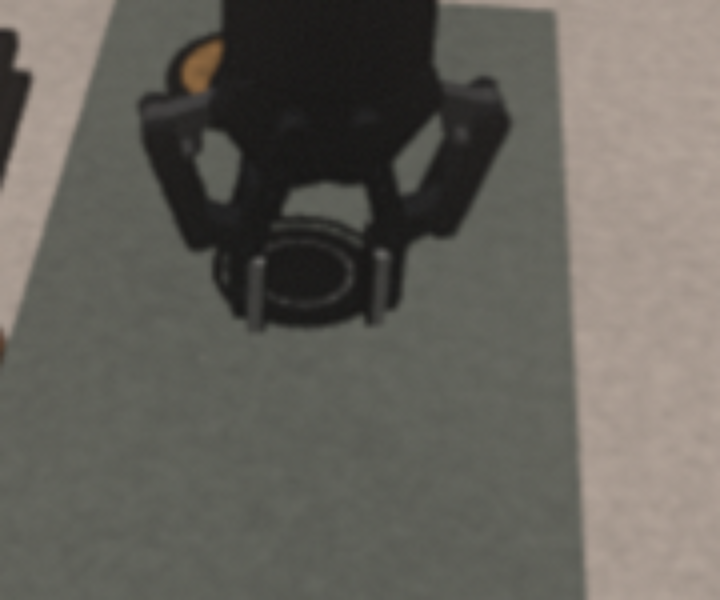

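The ring's centre is at about (355,248), the same as the recess's. I'll lift off and look.

{"fn": "move_arm", "kwargs": {"deltas": [[[0,0,-0.03,0,0.06],[0,0,-0.06,0,0.06],[0.06,0,-0.07,0,1],[0.12,0,-0.07,0,1],[0.16,0,-0.07,0,1],[0.16,0,-0.07,0,1],[0.16,0,-0.07,0,1]]]}}

```text
clock: 6.75
position: [0.4498, 0.2317, 0.1257]
ee_rot: [0.0, 0.589, 0.808, -0.0]
contact_force: [0.0, -1.2, -1.4]
width: -0.0
gripper_force: 0.0
```

```bash
python3 -c "
from h import *
a=snap('top','t4.png');b=snap('side','s4.png');s,R=st();print(s['position'],s['contact_force'],s['width'],s['clock'])
for th in (35,45,55):print(blobs('top',a,(313,269),24,.06,th),blobs('side',b,(355,248),30,.06,th))
A=cv2.resize(a[230:305,270:355],None,fx=4,fy=4);B=cv2.resize(b[210:285,310:400],None,fx=4,fy=4);cv2.imwrite('pics/v4.png',np.hstack([A,B])[:,:,::-1])"
```

```text
[0.45037914 0.23066885 0.12561929] [-0.40149715 -0.85909457  0.07607655] 0.0001905482490797747 6.85
[0.4959 0.0829 0.0626 0.4947 0.0848] [0.4933 0.0723 0.1507 0.4965 0.0738]
[0.4983 0.0787 0.0716 0.4983 0.0787] [0.4933 0.0723 0.1507 0.4949 0.0729]
[0.4985 0.0788 0.0725 0.4984 0.0789] [0.4933 0.0723 0.1507 0.4956 0.0725]
```

View pics/v4.png

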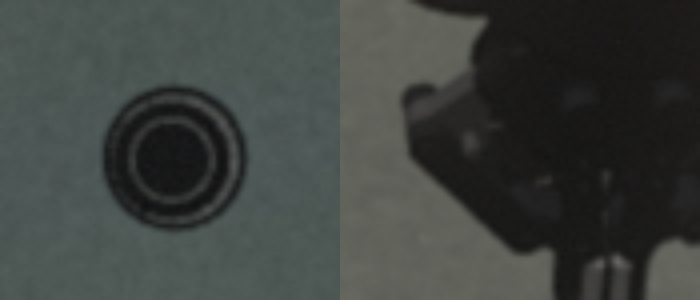

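The top view shows the cover inside the recess ring, centred at about (313,269). I can't rule out a tilt, so I'll press it with the closed fingers.

```bash
python3 -c "
from h import *
delta([.4955,.0875,.08])"
```

```text
[-0.1876 -0.0005  0.0571] 0
```

{"fn": "move_arm", "kwargs": {"deltas": [[[-0.06,0,0,0,1],[-0.12,0,0,0,1],[-0.17,0,0,0,1],[-0.188,0,0,0,1],[-0.188,0,0.03,0,1],[-0.188,0,0.05,0,1],[-0.188,0,0.057,0,1],[-0.188,0,0.06,0,1],[-0.188,0,0.063,0,1],[-0.188,0,0.063,0,1]]]}}

```text
clock: 7.85
position: [0.4961, 0.0882, 0.0757]
ee_rot: [0.0, 0.59, 0.807, 0.0]
contact_force: [0.0, 0.7, -0.7]
width: -0.0002
gripper_force: 0.0
```

{"fn": "move_arm", "kwargs": {"deltas": [[[0,0,0.003,0,1],[0,0,0.005,0,1],[0,0,0.005,0,1]]]}}

```text
clock: 8.15
position: [0.4957, 0.0882, 0.0713]
ee_rot: [-0.0, 0.59, 0.807, 0.0]
contact_force: [0.1, 0.9, -0.1]
width: 0.0001
gripper_force: 0.0
```

{"fn": "move_arm", "kwargs": {"deltas": [[[0,0,0.002,0,1],[0,0,0.003,0,1],[0,0,0.003,0,1]]]}}

```text
clock: 8.45
position: [0.4957, 0.0881, 0.0688]
ee_rot: [-0.0, 0.59, 0.807, -0.0]
contact_force: [-0.3, 0.5, 0.4]
width: 0.0003
gripper_force: 0.0
```

{"fn": "move_arm", "kwargs": {"deltas": [[[0,0,0.001,0,1],[0,0,0.002,0,1],[0,0,0.003,0,1],[0,0,0.003,0,1]]]}}

```text
clock: 8.85
position: [0.4959, 0.0881, 0.068]
ee_rot: [0.0, 0.59, 0.807, 0.0]
contact_force: [-2.6, -0.3, 12.0]
width: 0.0001
gripper_force: 5.8
```

{"fn": "move_arm", "kwargs": {"deltas": [[[0,0,0.001,0,1],[0,0,0.0015,0,1],[0,0,0.0015,0,1]]]}}

```text
clock: 9.15
position: [0.496, 0.0881, 0.068]
ee_rot: [0.001, 0.59, 0.807, 0.0]
contact_force: [-5.5, -0.1, 20.4]
width: -0.0002
gripper_force: 10.2
```

The fingers met the cover at tip height 0.060, which is flush. I'll retreat and check.

{"fn": "move_arm", "kwargs": {"deltas": [[[0,0,-0.02,0,1],[0,0,-0.07,0,1],[0,0,-0.13,0,1],[0.06,0,-0.18,0,1],[0.12,0,-0.2,0,1],[0.18,0,-0.2,0,1],[0.24,0,-0.2,0,1],[0.3,0.03,-0.2,0,1],[0.3,0.08,-0.2,0,1],[0.3,0.08,-0.2,0,1],[0.3,0.08,-0.2,0,1]]]}}

```text
clock: 10.25
position: [0.484, 0.3365, 0.2244]
ee_rot: [-0.0, 0.59, 0.807, -0.001]
contact_force: [-0.8, -1.0, 0.1]
width: -0.0
gripper_force: 0.0
```

```bash
python3 -c "
from h import *
a=snap('top','t5.png');b=snap('side','s5.png');s,R=st();print(s['position'],s['contact_force'],s['clock'])
print(blobs('top',a,(377,246),26,.067))
A=cv2.resize(a[190:310,250:410],None,fx=2.5,fy=2.5);B=cv2.resize(b[180:280,300:420],None,fx=3,fy=3);cv2.imwrite('pics/v5.png',np.hstack([A,B])[:,:,::-1])"
```

```text
[0.48323215 0.33535175 0.22492619] [0.51966162 0.48261583 1.11519309] 10.35
[ 0.5419 -0.0494  0.0833  0.5419 -0.0498]
```

View pics/v5.png

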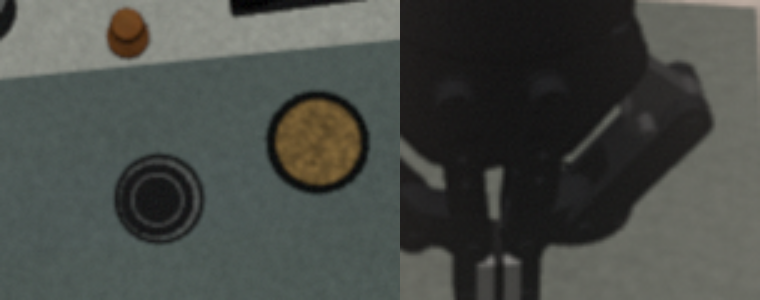

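The top view shows the cover in the recess, with a thin gap on the right and the coaster unmoved. The arm blocks the side view, so I'll move it aside for a last check.

{"fn": "move_arm", "kwargs": {"deltas": [[[0,-0.06,0,0,1],[0,-0.12,0,0,1],[0,-0.18,0,0,1],[0,-0.24,0,0,1],[0,-0.24,0,0,1],[0,-0.24,0,0,1]]]}}

```text
clock: 10.95
position: [0.2999, 0.2769, 0.226]
ee_rot: [0.0, 0.59, 0.807, 0.001]
contact_force: [-0.1, 0.5, -0.5]
width: -0.0001
gripper_force: 0.0
```

```bash
python3 -c "
from h import *
b=snap('side','s6.png');s,R=st();print(s['position'],s['contact_force'],s['clock'])
B=cv2.resize(b[200:300,290:420],None,fx=6,fy=6);cv2.imwrite('pics/v6.png',B[:,:,::-1])"
```

```text
[0.30130816 0.27759208 0.22607911] [ 0.85694334 -0.58137235  0.97132653] 11.0
```

View pics/v6.png

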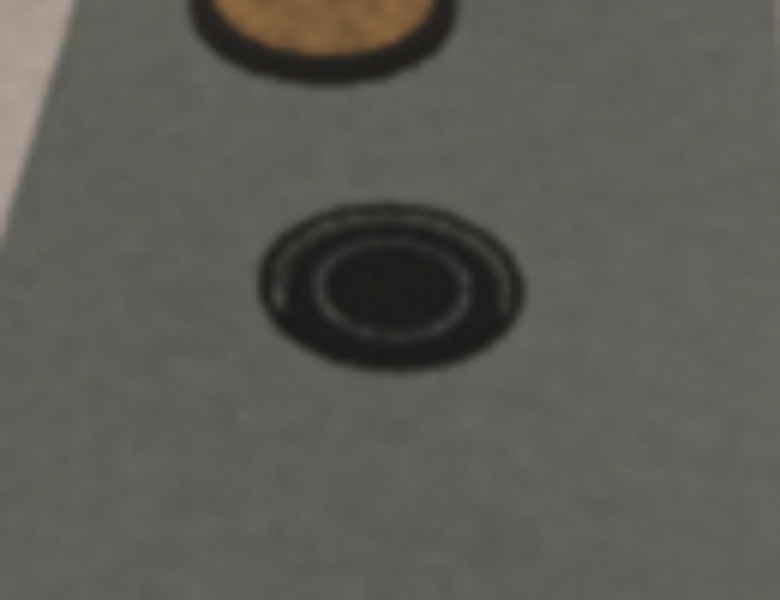

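The side view shows the cover lying flush inside the ring at about (355,247), with no edge raised. The arm is clear, so I'm handing in.

```bash
python3 -c "
from rig import manip
print(manip.sign_off())"
```

```text
the job is handed in; nothing more can be done
None
```

I pushed the cover into its recess and pressed it flush at about riser-top height; by camera it lies flat, the coaster hasn't moved, the arm is clear, and I handed the job in at about 11 s (no verdict was returned).

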